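# Find the rocking corner of a jig plate and press its shim flat

### The arm

A 7-joint arm with a two-finger parallel gripper is mounted at the origin on a cart in front of the work surface, level with it; the furniture and walls round the work are solid. World frame = base frame: x ahead of the robot, y to its left, z up, the work surface at z = 0. Lengths are in m, angles in rad, forces in N, time in s.
With the tool pointing down it reaches from about 0.4 to 0.85 m from the base axis. Payload 10.4 kg.
Tool frame: the origin (TCP) lies at the very end of the fingers, on their centre line; the grasp point (between the pads) lies 19 mm behind it (r.pinch_z is the distance from the TCP to the grasp point, in m); z points along the fingers, y is the line along which they close (so a half turn about z gives the same grasp; the last joint's range is limited). The gripper opens to 87 mm and grips with 3 to 60 N. Pads are 19 mm wide; open, the fingers measure 117 mm over their backs; the gripper's body (75 mm by 190 mm) begins 51 mm behind the grasp point.
Start: joints at [-1.342, 0.332, -0.065, 1.46, 0.022, 1.35, -0.088], TCP at [0.156, 0.605, 0.223] pointing down, gripper open.
Joint ranges: [-2.6, 2.6], [-0.5, 2.12], [-1.47, 1.34], [0.16, 2.42], [-1.27, 4.41], [0.06, 2.06], [-2.6, 2.6]. Speed limits (rad/s): [2.22, 2.22, 2.79, 2.79, 3.14, 3.14, 3.14].

### API

Orientations are given as a unit quaternion [x, y, z, w].
In Python, from bench import sensors, vision, r gives the robot as it stands.
- The arm moves only by the shell command python3 -m crank 'ROWS' [OPENING] [FORCE]. ROWS is JSON, a list of rows, each a list of 2 entries, a list of its own where there are three numbers: the shift along the tool's x, y, z normalised to -1 to 1, where 1 is 3 cm, then the turn about the tool's z normalised to -1 to 1, where 1 is 8 degrees. A call has 1 to 12 rows; each row shifts and turns the commanded pose from where the row before left it, along the tool's axes as they then stand; what a row does not reach is not made up. A row lasts 1/8 s, in which the tool goes at most 62.5 mm and 10.7 degrees, less where a joint would pass 70% of its speed; a pose out of reach is approached as far as the arm can. A call with a number of a shift or a turn outside -1 to 1 is refused whole. A call with a gripper value outside its range is refused whole. OPENING is the opening, from 0 (shut) to 1 (fully open), set as the call begins (- or left out, the last holds). The fingers move at their own pace and stop on an object; FORCE is the grip in N (left out, the last holds). Time passes only in rows, so rows that do not move let the fingers close. It gives the time, the measured TCP pose, the force, the opening and the grip force at its end, in the units of the state.
- sensors.read_state(): the state, without advancing time (a new reading comes with each control period).
- vision.camera(name): name is "scene" or "top" or "wrist"; returns the picture (480x640x3 uint8, red, green, blue); there is no depth.
- vision.camera_model(name): a dict with "vertical_fov" (degrees; the focal length in pixels is half the picture's height over the tangent of half this angle, whatever the lens; pixels are square), "cx", "cy" (the principal point, pixels), "camera_from_world" (4x4, takes a point from world to camera coordinates); the wrist camera has in their place "hand_eye" (4x4, takes a point from camera to tool coordinates, whose origin is the TCP and whose axes are the flange's). Camera axes: x right, y down, z forward; pixel columns grow to the right and rows downward; lengths in m; the calibration is good to about 2 mm. A picture is of the moment at which its call begins: read the wrist's pose just before it. camera_model takes no time and is no camera call.
- r.close_job(): hands the job in; it is judged then, once.
The state is a dict: "time": time; "joint_positions": joint angles; "joint_vel": joint speeds; "joint_torque": joint torques, N m; "ee_pos": TCP position; "eef_rot": TCP orientation; "ft_force": force on the tool from outside, world axes, zero at the start; "torque": the same for the moment, N m; "width": finger opening in m; "grip_force": force on a finger pad.
Only numpy, scipy, OpenCV 4.12 (cv2) and the standard library are available. Lean on these libraries where they do the work, as an engineer would, in place of code of your own. Each camera call takes 0.05 s, during which the arm holds its last target. There are 200 camera calls.

### The job

The aluminium jig plate rocks on one of its four corners: press down on the blue corner dots in turn until you find the corner that gives way. Then press the orange shim beside that corner fully flat, so that the plate is supported and level, leaving the other three shims standing. Only push with the fingertips; lift nothing and leave the things around the frame where they are.

Things in the scene. Friction and masses are not known exactly. Their poses are not given: they have to be found in the camera images.
- frame: Grey levelling frame fixed on the bench, 165 x 336 mm over its ears, 12 mm thick; origin at the centre of its underside on the bench top. x points away from the robot, y to the left at yaw 0 (it stands turned up to 0.3 rad). It has a rubber foot under each plate corner and, on ears beyond the plate's left and right edges, an orange shim beside each corner.
- plate: Aluminium jig plate 160 x 200 mm, 1 kg, loose on the four feet, V-block in the middle 19 mm above its top. Origin: centre of the underside of its 10 mm deck; axes as the frame's. Top level, 42 mm above the bench. Three corners are solid; at one (any, differs each time) the foot is 5 mm too short, hidden by the rim: about 3 to 5 N makes it dip 5 mm, and it springs back when let go.
- corner_1 (a point): Centre of the blue dot (22 mm wide) on the plate's top at its far left corner, where to press; exactly above that corner's foot. It moves with the plate; z axis up.
- corner_2 (a point): Centre of the blue dot (22 mm wide) on the plate's top at its far right corner, where to press; exactly above that corner's foot. It moves with the plate; z axis up.
- corner_3 (a point): Centre of the blue dot (22 mm wide) on the plate's top at its near right corner, where to press; exactly above that corner's foot. It moves with the plate; z axis up.
- corner_4 (a point): Centre of the blue dot (22 mm wide) on the plate's top at its near left corner, where to press; exactly above that corner's foot. It moves with the plate; z axis up.
- shim_1_pad (a point): Black dot (17 mm wide) on top of the orange shim beside the far left corner, where to press. The shim is a tongue 28 mm wide, 46 mm long, hinged near the plate's edge and slanting up away from the plate; the dot is 34 mm from the hinge. Standing, the dot is 33.5 mm above the bench; flat, 17.5 mm, and 5 mm further from the plate.
- shim_2_pad (a point): Black dot (17 mm wide) on top of the orange shim beside the far right corner, where to press. The shim is a tongue 28 mm wide, 46 mm long, hinged near the plate's edge and slanting up away from the plate; the dot is 34 mm from the hinge. Standing, the dot is 33.5 mm above the bench; flat, 17.5 mm, and 5 mm further from the plate.
- shim_3_pad (a point): Black dot (17 mm wide) on top of the orange shim beside the near right corner, where to press. The shim is a tongue 28 mm wide, 46 mm long, hinged near the plate's edge and slanting up away from the plate; the dot is 34 mm from the hinge. Standing, the dot is 33.5 mm above the bench; flat, 17.5 mm, and 5 mm further from the plate.
- shim_4_pad (a point): Black dot (17 mm wide) on top of the orange shim beside the near left corner, where to press. The shim is a tongue 28 mm wide, 46 mm long, hinged near the plate's edge and slanting up away from the plate; the dot is 34 mm from the hinge. Standing, the dot is 33.5 mm above the bench; flat, 17.5 mm, and 5 mm further from the plate.
- shim_1 (a joint): Hinge of the far left shim: 0 = standing up (slanting 0.5 rad), 0.5 rad = flat, its end stop. It takes about 3 N at the dot to press it (up to 8 N at a corner that did not need it) and stays where it is left. Pressed flat it raises the foot under its own corner by 5 mm.
- shim_2 (a joint): Hinge of the far right shim: 0 = standing up (slanting 0.5 rad), 0.5 rad = flat, its end stop. It takes about 3 N at the dot to press it (up to 8 N at a corner that did not need it) and stays where it is left. Pressed flat it raises the foot under its own corner by 5 mm.
- shim_3 (a joint): Hinge of the near right shim: 0 = standing up (slanting 0.5 rad), 0.5 rad = flat, its end stop. It takes about 3 N at the dot to press it (up to 8 N at a corner that did not need it) and stays where it is left. Pressed flat it raises the foot under its own corner by 5 mm.
- shim_4 (a joint): Hinge of the near left shim: 0 = standing up (slanting 0.5 rad), 0.5 rad = flat, its end stop. It takes about 3 N at the dot to press it (up to 8 N at a corner that did not need it) and stays where it is left. Pressed flat it raises the foot under its own corner by 5 mm.
- tape_roll: Bystander: roll of cream label tape lying flat, 66 mm across, 20 mm high, left of the frame. Origin at the centre of its underside.
- vial_d: Bystander: small screw-cap vial with black cap and blue contents, 25 mm wide, 55 mm high, right of the frame. Origin at the centre of its underside.
- stopper_a: Bystander: red-brown rubber stopper, 33 mm wide, 30 mm high, in front of the frame. Origin at the centre of its underside.
- marker_red: Bystander: white marker pen with red cap, 126 mm long, 14 mm thick, lying right of the frame. Origin at the middle of its underside.

How it is judged:
By the outcome, as a careful person would: the job done as asked, in the order asked, and still so for the second after the job is handed in, with the robot touching nothing.
It also fails if it takes over 58 s, if anything falls off the work surface, if the arm or the gripper's body presses on something with over 40 N, if the wrist force passes 120 N, or if a joint passes its speed limit or range.

## Working session

There is one attempt and no reset: what is moved stays moved. The work goes in short steps, Python scripts to look and compute and a shell command to move; the robot and the scene stay as the last step left them, time stands still between calls to the robot, and variables do not carry over. Pictures are saved under pics/ and viewed, at most 10 in all, crops included, and the job is handed in when it is done.

```bash
ls; mkdir -p pics
python3 - <<'E'
from bench import sensors, vision, r
import cv2,numpy as np
np.set_printoptions(precision=4,suppress=True)
s=sensors.read_state();print(s)
for n in("scene","top"):
    cv2.imwrite(f"pics/{n}0.png",vision.camera(n)[:,:,::-1]);print(vision.camera_model(n))
print(vision.camera_model("wrist"))
E
```

```text
pics
{'time': 0.0, 'joint_positions': array([-1.3416,  0.3329, -0.0647,  1.461 ,  0.0216,  1.3499, -0.0885]), 'joint_vel': array([-0.0001, -0.0011,  0.0004,  0.0003,  0.0003, -0.0001,  0.0005]), 'joint_torque': array([ -0.0011, -62.3242,   0.0238, -38.991 ,  -0.0615,   0.0393,
         0.0001]), 'ee_pos': array([0.1556, 0.6049, 0.2217]), 'eef_rot': array([ 0.1255,  0.9921, -0.0007, -0.0001]), 'ft_force': array([0.7175, 0.6298, 0.9324]), 'torque': array([ 0.0111, -0.0103,  0.0961]), 'grip_force': 0.0, 'width': 0.08709810909699328}
{'vertical_fov': 44.11468887381519, 'cx': 316.6953315950495, 'cy': 240.51066830099217, 'camera_from_world': array([[ 0.6507, -0.7589,  0.0256, -0.3431],
       [-0.3129, -0.2987, -0.9016,  0.2203],
       [ 0.6919,  0.5786, -0.4318,  0.7226],
       [ 0.    ,  0.    ,  0.    ,  1.    ]])}
{'vertical_fov': 44.99178844638928, 'cx': 311.9141479128489, 'cy': 248.73548534267087, 'camera_from_world': array([[ 0.0213, -0.9995, -0.0253,  0.0157],
       [-0.9952, -0.0188, -0.0965,  0.5383],
       [ 0.096 ,  0.0272, -0.995 ,  1.105 ],
       [ 0.    ,  0.    ,  0.    ,  1.    ]])}
{'vertical_fov': 69.01300418348909, 'cx': 324.85718913332715, 'cy': 233.3311080237443, 'hand_eye': array([[ 0.0002, -0.9557, -0.2943,  0.0809],
       [ 1.    ,  0.0001,  0.0006, -0.0003],
       [-0.0005, -0.2943,  0.9557, -0.1636],
       [ 0.    ,  0.    ,  0.    ,  1.    ]])}
```

View pics/top0.png

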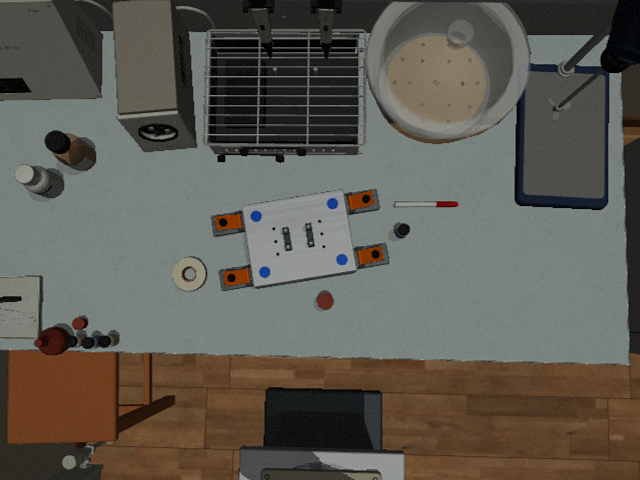

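```bash
cat > h.py <<'E'
import numpy as np, cv2
from bench import sensors, vision, r
from scipy.spatial.transform import Rotation as R
np.set_printoptions(precision=4,suppress=True)
def blobs(im,lo,hi,a0,a1):
    m=cv2.inRange(cv2.cvtColor(im,cv2.COLOR_RGB2HSV),lo,hi)
    n,_,st,c=cv2.connectedComponentsWithStats(m)
    return [(c[i],st[i,4]) for i in range(1,n) if a0<=st[i,4]<=a1]
def topix(uv,z,name="top"):
    m=vision.camera_model(name);f=240/np.tan(np.radians(m["vertical_fov"]/2))
    T=m["camera_from_world"];d=T[:3,:3].T@np.array([(uv[0]-m["cx"])/f,(uv[1]-m["cy"])/f,1])
    c=-T[:3,:3].T@T[:3,3];return c+d*(z-c[2])/d[2]
def rel(p):  # shift to p in tool units
    s=sensors.read_state();Q=R.from_quat(s["eef_rot"])
    return Q.inv().apply(np.array(p)-s["ee_pos"])/.03
E
python3 - <<'E'
from h import *
im=vision.camera("top")
for c,a in blobs(im,(105,150,80),(130,255,255),40,200): print("blue",c,a,topix(c,.042))
sub=im.copy(); 
for c,a in blobs(im,(5,150,100),(20,255,255),150,900): print("or",c,a,topix(c,.03))
m=cv2.inRange(im[180:300,205:395],(0,0,0),(45,45,45))
n,_,st,c=cv2.connectedComponentsWithStats(m)
for i in range(1,n):
    if 20<st[i,4]<200: print("blk",c[i]+[205,180],st[i,4],topix(c[i]+[205,180],.0335))
E
```

```text
blue [332.0341 203.1705] 88 [ 0.6258 -0.011   0.042 ]
blue [255.593  215.8023] 86 [0.5985 0.1368 0.042 ]
blue [341.4483 259.2414] 87 [ 0.5172 -0.031   0.042 ]
blue [264.4205 271.7045] 88 [0.4903 0.1164 0.042 ]
or [359.4453 200.0717] 265 [ 0.635  -0.0646  0.03  ]
or [228.9892 221.536 ] 278 [0.588  0.1903 0.03  ]
or [368.7331 254.985 ] 266 [ 0.5274 -0.084   0.03  ]
or [237.2404 276.5923] 287 [0.4804 0.1704 0.03  ]
or [145.6655 378.6904] 281 [0.2812 0.34   0.03  ]
blk [365.7234 198.4681] 47 [ 0.6377 -0.0766  0.0335]
blk [222.6304 222.0435] 46 [0.5863 0.2021 0.0335]
blk [375.   253.75] 48 [ 0.5298 -0.0958  0.0335]
blk [231.1087 277.6304] 46 [0.478  0.1817 0.0335]
```

View pics/scene0.png

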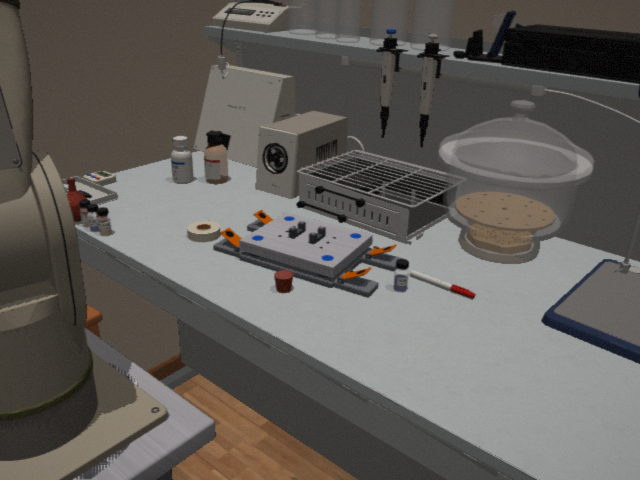

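```bash
python3 -m crank '[[[0,0,0],-1],[[0,0,0],-1],[[0,0,0],-1],[[0,0,0],-0.12],[[0,0,0],0],[[0,0,0],0]]' 0 10; python3 -c "
from h import *
print(rel([.49,.116,.22]))"
```

```text
time: 0.9
ee_pos: [0.1557, 0.6053, 0.2225]
eef_rot: [-0.091, 0.996, -0.0, 0.0]
ft_force: [0.2, 0.1, -0.2]
width: 0.0349
grip_force: 0.0
[ -8.0074 -18.0579   0.084 ]
```

```bash
python3 -m crank '[[[-0.45,-1,0],0],[[-0.45,-1,0],0],[[-0.45,-1,0],0],[[-0.45,-1,0],0],[[-0.45,-1,0],0],[[-0.45,-1,0],0],[[-0.45,-1,0],0],[[-0.45,-1,0],0],[[-0.45,-1,0],0],[[-0.45,-1,0],0],[[-0.45,-1,0],0],[[-0.45,-1,0],0]]' 
python3 -m crank '[[[-0.45,-1,0.5],0],[[-0.45,-1,0.5],0],[[-0.45,-1,0.5],0],[[-0.45,-1,0.5],0],[[-0.45,-1,0.5],0],[[-0.35,-1,0.5],0],[[0,0,0],0],[[0,0,0],0]]'
python3 - <<'E'
from h import *
print(rel([.4903,.1164,.052]),sensors.read_state()["width"])
s=sensors.read_state();im=vision.camera("wrist");m=vision.camera_model("wrist")
cv2.imwrite("pics/w1.png",im[:,:,::-1])
E
```

```text
time: 2.4
ee_pos: [0.3813, 0.2801, 0.2228]
eef_rot: [-0.091, 0.996, 0.0, 0.0]
ft_force: [0.7, 0.2, 0.3]
width: 0.0005
grip_force: 0.0
time: 3.4
ee_pos: [0.4902, 0.119, 0.1328]
eef_rot: [-0.092, 0.996, 0.0, 0.0]
ft_force: [-0.2, 0.0, -0.5]
width: 0.0
grip_force: 0.0
[ 0.0145 -0.0865  2.6928] 3.969108255121495e-05
```

View pics/w1.png

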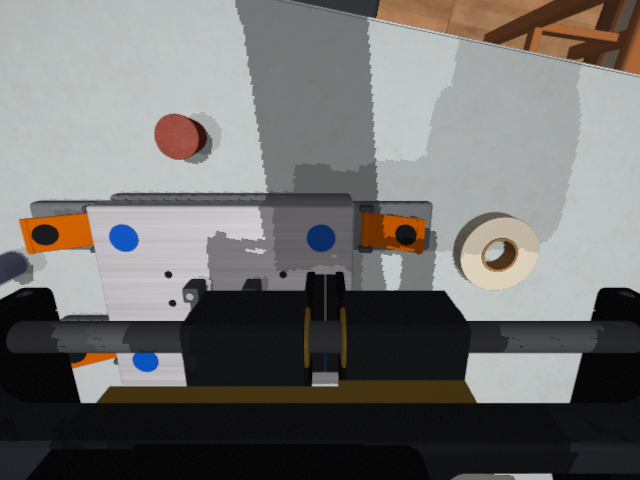

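The wrist view shows near-left dot 4 at (321,238), dot 3 at (124,238), pads 4 and 3 at (405,235) and (45,234). Cross-checking against the top camera.

```bash
cat >> h.py <<'E'
def wpix(uv,z,s):
    m=vision.camera_model("wrist");f=240/np.tan(np.radians(m["vertical_fov"]/2));H=m["hand_eye"]
    Q=R.from_quat(s["eef_rot"]);c=Q.apply(H[:3,3])+s["ee_pos"]
    d=Q.apply(H[:3,:3]@[(uv[0]-m["cx"])/f,(uv[1]-m["cy"])/f,1]);return c+d*(z-c[2])/d[2]
E
python3 - <<'E'
from h import *
s=sensors.read_state()
for uv,z in(((321,238),.042),((124,238),.042),((405,235),.0335),((45,234),.0335)):print(wpix(uv,z,s))
E
python3 -m crank '[[[0,-0.07,0.9],0],[[0,0,0.9],0],[[0,0,0.8],0],[[0,0,0.2],0],[[0,0,0],0]]'
```

```text
[0.4919 0.1166 0.042 ]
[ 0.5196 -0.0317  0.042 ]
[0.48   0.1818 0.0335]
[ 0.5313 -0.0975  0.0335]
time: 4.08
ee_pos: [0.4908, 0.1169, 0.0491]
eef_rot: [-0.092, 0.996, 0.0, 0.0]
ft_force: [-0.3, -0.4, 0.5]
width: 0.0006
grip_force: 0.0
```

```bash
python3 -m crank '[[[0,0,0.1],0],[[0,0,0.1],0],[[0,0,0.05],0],[[0,0,0.05],0],[[0,0,0],0]]'
python3 -m crank '[[[0,0,0.05],0],[[0,0,0.0],0]]'
python3 -m crank '[[[0,0,0.05],0],[[0,0,0.0],0]]'
```

```text
time: 4.7
ee_pos: [0.4915, 0.1166, 0.0419]
eef_rot: [-0.092, 0.996, 0.001, 0.001]
ft_force: [-10.9, -2.3, 29.8]
width: 0.0004
grip_force: 14.6
time: 4.95
ee_pos: [0.4917, 0.1167, 0.0416]
eef_rot: [-0.092, 0.996, 0.001, 0.001]
ft_force: [-16.8, -5.3, 46.3]
width: 0.0006
grip_force: 22.7
time: 5.2
ee_pos: [0.492, 0.1169, 0.0414]
eef_rot: [-0.091, 0.996, 0.001, 0.001]
ft_force: [-22.5, -5.0, 61.3]
width: 0.0008
grip_force: 30.9
```

```bash
python3 -m crank '[[[0,0,-0.5],0],[[0,0,-1],0],[[0,-1,0],0],[[0,-1,0],0],[[0,-1,0],0],[[0,-1,0],0],[[0,-1,0],0],[[0,0,0],0],[[0,0,0],0]]'; python3 -c "
from h import *
print(rel([.5185,-.0313,.045]),sensors.read_state()['ee_pos'])"
```

```text
time: 6.32
ee_pos: [0.5181, -0.0306, 0.0815]
eef_rot: [-0.092, 0.996, 0.0, -0.0]
ft_force: [-0.7, 0.9, 0.4]
width: 0.0005
grip_force: 0.0
[-0.0087 -0.026   1.2157] [ 0.5181 -0.0306  0.0815]
```

```bash
python3 -m crank '[[[0,-0.03,0.6],0],[[0,0,0.6],0],[[0,0,0],0]]'
python3 -m crank '[[[0,0,0.07],0],[[0,0,0.07],0],[[0,0,0.0],0]]'
python3 -m crank '[[[0,0,0.05],0],[[0,0,0.0],0]]'
```

```text
time: 6.7
ee_pos: [0.5174, -0.0318, 0.0436]
eef_rot: [-0.092, 0.996, -0.0, -0.001]
ft_force: [-0.5, -0.5, -0.1]
width: 0.0008
grip_force: 0.0
time: 7.08
ee_pos: [0.5182, -0.032, 0.0422]
eef_rot: [-0.092, 0.996, 0.0, -0.0]
ft_force: [-6.6, 0.3, 15.6]
width: 0.0005
grip_force: 8.0
time: 7.32
ee_pos: [0.5184, -0.0321, 0.0419]
eef_rot: [-0.092, 0.996, 0.001, 0.0]
ft_force: [-13.8, 0.1, 32.5]
width: 0.0006
grip_force: 16.1
```

Corner 3 is solid too. On to corner 2.

```bash
python3 -m crank '[[[0,0,-0.5],0],[[0,0,-0.8],0],[[-0.9,0,0],0],[[-0.9,0,0],0],[[-0.9,0,0],0],[[-0.9,0,0],0],[[0,0,0],0],[[0,0,0],0]]'; python3 -c "
from h import *
print(rel([.6270,-.0112,.044]),sensors.read_state()['ee_pos'])"
```

```text
time: 8.32
ee_pos: [0.6239, -0.0127, 0.0786]
eef_rot: [-0.092, 0.996, -0.0, -0.0]
ft_force: [-0.4, -0.4, -0.6]
width: 0.0004
grip_force: 0.0
[-0.1132  0.0307  1.1545] [ 0.6239 -0.0127  0.0786]
```

```bash
python3 -m crank '[[[-0.1,0.03,0.6],0],[[0,0,0.55],0],[[0,0,0],0]]'
python3 -m crank '[[[0,0,0.07],0],[[0,0,0.07],0],[[0,0,0.0],0]]'
python3 -m crank '[[[0,0,0.05],0],[[0,0,0.0],0]]'
```

```text
time: 8.7
ee_pos: [0.6266, -0.011, 0.0428]
eef_rot: [-0.092, 0.996, 0.0, -0.001]
ft_force: [-0.2, -0.0, -0.2]
width: 0.0004
grip_force: 0.0
time: 9.07
ee_pos: [0.6272, -0.011, 0.042]
eef_rot: [-0.092, 0.996, 0.001, 0.0]
ft_force: [-11.2, 1.1, 26.3]
width: 0.0005
grip_force: 13.1
time: 9.32
ee_pos: [0.6274, -0.011, 0.0418]
eef_rot: [-0.092, 0.996, 0.001, 0.0]
ft_force: [-16.2, 0.4, 37.0]
width: 0.0004
grip_force: 18.9
```

```bash
python3 -m crank '[[[0,0,-0.5],0],[[0,0,-0.9],0],[[0,1,0],0],[[0,1,0],0],[[0,1,0],0],[[0,1,0],0],[[0,1,0],0],[[0,0,0],0],[[0,0,0],0]]'; python3 -c "
from h import *
print(rel([.5995,.1367,.044]),sensors.read_state()['ee_pos'])"
```

```text
time: 10.45
ee_pos: [0.5998, 0.1356, 0.0803]
eef_rot: [-0.092, 0.996, -0.0, -0.0]
ft_force: [0.6, -0.1, -0.3]
width: 0.0004
grip_force: 0.0
[0.0029 0.0379 1.2084] [0.5998 0.1356 0.0803]
```

```bash
python3 -m crank '[[[0,0.04,0.6],0],[[0,0,0.6],0],[[0,0,0],0]]'
python3 -m crank '[[[0,0,0.07],0],[[0,0,0.07],0],[[0,0,0.0],0]]'
python3 -m crank '[[[0,0,0.05],0],[[0,0,0.05],0],[[0,0,0],0]]'
```

```text
time: 10.82
ee_pos: [0.5982, 0.1368, 0.0422]
eef_rot: [-0.091, 0.996, -0.001, -0.002]
ft_force: [-1.0, -0.1, 1.0]
width: 0.0006
grip_force: 0.6
time: 11.2
ee_pos: [0.6, 0.1376, 0.0408]
eef_rot: [-0.092, 0.996, 0.0, 0.0]
ft_force: [-0.3, -0.7, 2.7]
width: 0.0003
grip_force: 0.9
time: 11.58
ee_pos: [0.6002, 0.1378, 0.0379]
eef_rot: [-0.092, 0.996, 0.0, 0.001]
ft_force: [0.9, -0.5, 4.4]
width: 0.0007
grip_force: 2.2
```

```bash
python3 -m crank '[[[0,0,0.04],0],[[0,0,0],0]]'
python3 -m crank '[[[0,0,-0.6],0],[[0,0,-0.9],0],[[0,0.7,0],0],[[0,0.8,0],0],[[0,0.7,0],0],[[0,0,0],0],[[0,0,0],0]]'; python3 -c "
from h import *
print(rel([.5866,.205,.042]),sensors.read_state()['ee_pos'])"
```

```text
time: 11.82
ee_pos: [0.6003, 0.1378, 0.0375]
eef_rot: [-0.092, 0.996, 0.0, 0.001]
ft_force: [-3.3, -0.5, 13.2]
width: 0.0005
grip_force: 6.4
time: 12.7
ee_pos: [0.5877, 0.2017, 0.081]
eef_rot: [-0.092, 0.996, -0.0, -0.0]
ft_force: [0.4, -0.3, 0.6]
width: 0.0001
grip_force: 0.0
[0.0146 0.1164 1.3005] [0.5877 0.2017 0.081 ]
```

Corner 1 dipped 4.5 mm at ~4 N and then bottomed out. I'll press shim 1 now.

```bash
python3 -m crank '[[[0,0.11,0.6],0],[[0,0,0.6],0],[[0,0,0.2],0],[[0,0,0.1],0],[[0,0,0.1],0],[[0,0,0.1],0],[[0,0,0],0]]'
python3 -m crank '[[[0,0,0.1],0],[[0,0,0.1],0],[[0,0,0.1],0],[[0,0,0],0]]'
```

```text
time: 13.58
ee_pos: [0.5872, 0.206, 0.0303]
eef_rot: [-0.092, 0.996, 0.0, 0.0]
ft_force: [-0.8, -0.5, 0.9]
width: 0.0004
grip_force: 0.0
time: 14.08
ee_pos: [0.5869, 0.2056, 0.0208]
eef_rot: [-0.092, 0.996, -0.0, -0.0]
ft_force: [0.9, 0.7, 0.4]
width: 0.0004
grip_force: 0.2
```

```bash
python3 -m crank '[[[0,0,0.08],0],[[0,0,0.05],0],[[0,0,0.03],0],[[0,0,0],0]]'
python3 -m crank '[[[0,0,0.04],0],[[0,0,0],0],[[0,0,0],0]]'
python3 - <<'E'
from h import *
im=vision.camera("scene")
cv2.imwrite("pics/s1.png",cv2.resize(im[170:330,170:430],None,fx=3,fy=3)[:,:,::-1])
E
```

```text
time: 14.58
ee_pos: [0.5871, 0.2058, 0.0178]
eef_rot: [-0.092, 0.996, 0.0, -0.0]
ft_force: [-7.0, -1.5, 17.6]
width: 0.0005
grip_force: 9.0
time: 14.95
ee_pos: [0.5872, 0.2058, 0.0177]
eef_rot: [-0.092, 0.996, 0.001, 0.0]
ft_force: [-10.6, -2.4, 27.8]
width: 0.0006
grip_force: 14.1
```

View pics/s1.png

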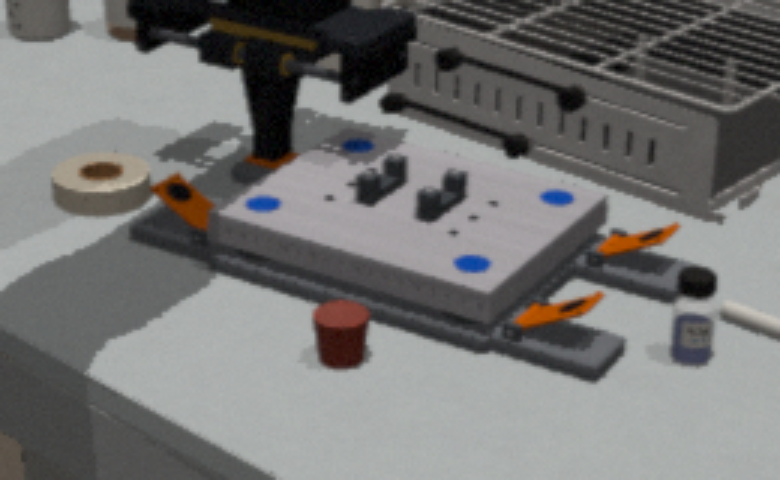

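The shim is flat under the fingers at its end stop, the other three are still standing. I'll lift clear and check.

```bash
python3 -m crank '[[[0,0,-0.5],0],[[0,0,-1],0],[[0,0,-1],0],[[0.3,1,-1],0],[[0,1,-1],0],[[0,1,-1],0],[[0,1,0],0],[[0,1,0],0],[[0,0,0],0],[[0,0,0],0],[[0,0,0],0]]'
python3 - <<'E'
from h import *
a=vision.camera("scene")[170:330,200:430];b=vision.camera("top")[170:310,160:400]
a=cv2.resize(a,(690,480));cv2.imwrite("pics/s2.png",a[:,:,::-1])
im=vision.camera("top")
for c,q in blobs(im,(105,150,80),(130,255,255),40,200): print("blue",c,q,topix(c,.042))
for c,q in blobs(im,(5,150,100),(20,255,255),150,900): print("or",c,q,topix(c,.03))
E
```

```text
time: 16.38
ee_pos: [0.5513, 0.3502, 0.1803]
eef_rot: [-0.091, 0.996, -0.0, 0.0]
ft_force: [-0.9, -0.7, 0.9]
width: 0.0003
grip_force: 0.0
blue [332.     203.2841] 88 [ 0.6256 -0.0109  0.042 ]
blue [255.5422 215.7108] 83 [0.5987 0.1369 0.042 ]
blue [341.3933 259.1348] 89 [ 0.5174 -0.0309  0.042 ]
blue [264.2558 271.6628] 86 [0.4904 0.1167 0.042 ]
or [359.5761 200.0543] 276 [ 0.635  -0.0648  0.03  ]
or [228.959  222.3345] 293 [0.5865 0.1903 0.03  ]
or [368.9893 255.0676] 281 [ 0.5273 -0.0845  0.03  ]
or [237.1347 276.7138] 297 [0.4802 0.1706 0.03  ]
or [145.5168 378.6208] 298 [0.2813 0.3403 0.03  ]
```

View pics/s2.png

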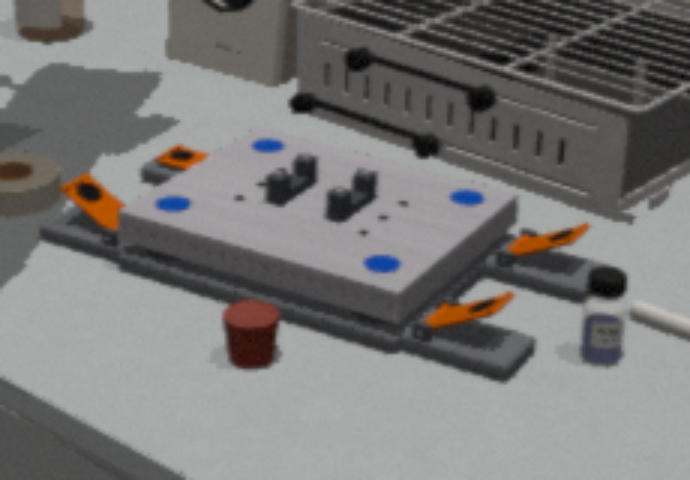

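Shim 1 (around pixel 182,157) lies flat on its ear and the other three shims are still standing. The plate is level and the bystanders haven't moved, so I'm handing in.

```bash
python3 -c "
from bench import r
print(r.close_job())"
```

```text
the job is handed in; nothing more can be done
None
```

The far left corner (corner 1) was the one that gave way; I pressed its shim flat to the end stop, left the other three standing, and handed in the job with the plate looking level (corner 1 not pressed again afterwards).

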